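Zero the gauge, then hold the bolt block against the sprung stop

ROBOT

A 7-joint arm with a two-finger parallel gripper is mounted at the origin on the work surface. World frame = base frame: x ahead of the robot, y to its left, z up, the work surface at z = 0. Lengths are in mm, angles in degrees, forces in N, time in s.
With the tool pointing down it reaches from about 400 to 875 mm from the base axis. Payload 4.4 kg.
Tool frame: the origin (TCP) lies at the very end of the fingers, on their centre line; the grasp point (between the pads) lies 19 mm behind it; x points along the fingers, y is the direction in which the jaws open and shut, and the axes are right-handed (so a half turn about x gives the same grasp; the last joint's range is limited). The gripper opens to 85 mm and grips with 20 to 120 N. Pads are 22 mm wide; open, the fingers measure 114 mm over their backs; the gripper's body (76 mm by 85 mm) begins 54 mm behind the grasp point. The pads swing forward as they close: fully open they stand 13 mm farther back than shut.
Start: joints at [70.141, 36.005, 2.206, 86.941, -1.547, 57.084, -1.146], TCP at [180.159, -624.548, 205.513] pointing down, gripper open.
Joint ranges: [-175.42, 175.42], [-21.48, 121.26], [-71.46, 75.88], [10.55, 141.38], [-63.04, 243.04], [13.31, 113.54], [-168.57, 168.57]. Speed limits (degrees/s): [147.25, 147.25, 180, 180, 180, 180, 180].

INTERFACE

Orientations are given as [roll, pitch, yaw] about the fixed x, y, z axes, in that order (R = Rz(yaw) Ry(pitch) Rx(roll)).
In Python, from workcell import get_state, capture, camera_model, finish_job, spotter gives the robot as it stands.
- The arm moves only by the shell command python3 -m handwheel 'ROWS' [FORCE]. ROWS is JSON, one flat list of numbers, 5 for each row, row after row: the opening, from -1 (shut) to 1 (fully open), then the shift along the tool's x, y, z in m, then the turn about the tool's x in rad. In form: [gripper, x, y, z, yaw, gripper, x, y, z, yaw, ...]. A call has 1 to 20 rows; each row shifts and turns the pose as measured when the row begins, along the tool's axes as they then stand; what a row does not reach is not made up. A row lasts 1/12 s, in which the tool goes at most 41.7 mm and 7.16 degrees, less where a joint would pass 70% of its speed; a pose out of reach is approached as far as the arm can. A call is refused whole if a number of a shift passes 0.0417 or a number of a turn 0.125, either way. A call with a gripper value outside its range is refused whole. The fingers move at their own pace and stop on an object; FORCE is the grip in N (left out, the last holds). Time passes only in rows, so rows that do not move let the fingers close. It gives the time, the measured TCP pose, the force and the opening at its end, in the units of the state.
- get_state(): the state, without advancing time (a new reading comes with each control period).
- capture(name): name is "scene" or "side" or "wrist"; returns (picture, depth): 480x640x3 uint8, red, green, blue; 480x640 float32, mm along the optical axis (not along the pixel's ray), 0 where there is no reading.
- camera_model(name): a dict with "vertical_fov" (degrees; the focal length in pixels is half the picture's height over the tangent of half this angle, whatever the lens; pixels are square), "cx", "cy" (the principal point, pixels), "R" (3x3) and "t" (3): a world point X has camera coordinates R X + t; the wrist camera has in their place "hand_eye" (4x4, takes a point from camera to tool coordinates, whose origin is the TCP and whose axes are the tool frame's). Camera axes: x right, y down, z forward; pixel columns grow to the right and rows downward; lengths in mm; the calibration is good to about 2 mm. A picture is of the moment at which its call begins: read the wrist's pose just before it. camera_model takes no time and is no camera call.
- finish_job(): hands the job in, once; it reports no verdict.
Trained networks look in the newest picture that a camera, given by its name, has taken for a name from the list of things; names that differ only in an ending like _2 or _b are one class to them, and where a whole thing is asked for, a point or a joint stands for the part that bears it (a point fixed in the world has none). Each returns a list of dicts, best first, with "conf" (0 to 1); they miss things now and then, are a little off and sometimes report something else, mostly with a low value. They report only what shows in the picture. A call takes as long as a camera call. They do not tell look-alikes from the thing itself.
- spotter.search_frame(target, camera): "rect" ([left, top, right, bottom] in pixels, round what is visible of it).
- spotter.trace(target, camera): "mask" (480x640 bool, what is visible of it) and "rect" ([left, top, right, bottom] in pixels, round what is visible of it).
The state is a dict: "clock": time; "joints": joint angles; "dq": joint speeds; "joint_torque": joint torques, N m; "ee_pos": TCP position; "ee_rot": TCP orientation; "wrist_force": force on the tool from outside, world axes, zero at the start; "wrist_torque": the same for the moment, N m; "finger_gap": opening from 0.0 (shut) to 1.0 (fully open).
Only numpy, scipy, OpenCV 4.12 (cv2) and the standard library are available. Lean on these libraries where they do the work, as an engineer would, in place of code of your own. Each camera call takes 0.05 s, during which the arm holds its last target. There are 200 camera calls.

TASK

First press the white zeroing plunger on the small green gauge box all the way down to its stop while nothing is touching the red sprung stop, and let it come back up. Then stand the grey bolt holder block flat on the steel fixture bed, lengthwise between the two white lines, and press its end squarely against the red stop with a steady push of about 10 N, never so hard that the stop runs to the end of its travel. Finish while still holding the block pressed there with the gripper, so that a colleague can bolt it down, and leave all the other things on the bench where they are.

Things in the scene. Friction and masses are not known exactly. Their poses are not given: they have to be found in the camera images.
- fixture: fixed steel fixture; place and yaw vary. Origin: centre of the underside of its bed, 190 (x) by 110 (y) by 12 mm high. Its level +x axis is the push direction, towards the red pad and the blue fence behind it (fence 110 mm wide, top 62 mm above the bench, front face at x = 81 mm). White lines 4 mm wide run along x at y = +27 and -27 mm; the block belongs midway, at y = 0
- pad_face (a point): centre of the front face of the red sprung stop pad, at rest 45 mm ahead (+x) of the fixture's origin, at y = 0 and 34 mm above the bench; the flat face looks to the fixture's -x, is 60 mm wide (y) and 40 mm high, 14 to 54 mm above the bench. Moves with the pad
- stop_pad (a joint): how far the red pad is pushed back along the fixture's +x, in m: 0 at rest, 0.020 at the end of its travel. Plain spring of 1000 N/m with no preload, so 0.010 means a push of 10 N; springs back when let go
- block_center (a point): centre of the grey polymer bolt holder block (half-way up, 25 mm above its underside), a loose box 60 (own x) by 40 (own y) by 50 mm high, 0.12 to 0.24 kg, two steel-rimmed bolt holes in its top in a row along x, standing upright on the bench at the start. Own z is up. Either 40 mm wide end may go against the pad
- plunger_top (a point): centre of the top of the white plunger head (a disc of 34 mm diameter, 8 mm thick) on the green gauge box (fixed, 100 by 80 by 55 mm high; its place and yaw vary); at rest 88 mm above the bench. Moves down with the plunger
- plunger (a joint): how far the plunger is pressed straight down, in m: 0 up, 0.012 at its stop. The spring needs 3 N to start and 8 N at the stop, and lifts the plunger when let go
- socket: bystander: nickel-plated socket standing upright, 38 mm diameter, 50 mm high; origin at the centre of its underside
- nut: bystander: heavy brass hexagon nut lying flat, 50 mm across corners, 24 mm high; origin at the centre of its underside
- hexkey: bystander: dark steel L-shaped hex key lying flat, 110 by 40 mm, 10 mm thick; origin on the bench below the middle of its long arm, which runs along its x
- bolt_tray: bystander: blue open tray with bolts, 140 (x) by 100 (y) by 35 mm high, near the robot on its left; origin at the centre of its underside
- oil_bottle: bystander: white bottle with red cap, 48 mm diameter, 115 mm high, at the left side; origin at the centre of its underside
- screwdriver: bystander: screwdriver lying flat at the right side; origin under its middle
- wrench: bystander: steel wrench lying flat near the robot on its right; origin under its middle
Mind the look-alikes: they are no part of the job. Leave any orange or purple look-alike of the part that bears block_center alone.

How it is judged (in metres and radians):
On the way, in this order (a step that is already met when the one before it is completed fails the run):
1. the plunger is pressed down to its stop while the red stop is untouched (value of joint plunger above 0.0105 m and value of joint stop_pad below 0.0015 m and contact force between stop_pad and anything else below 0.5 N), for 0.1 s.
2. the plunger has come back up (value of joint plunger below 0.003 m), for 0.1 s.
3. the block, down on the bed, is pressed against the stop (contact force between block and stop_pad above 5 N and z of block_center in the frame of fixture below 0.042 m), for 0.2 s.
At the end, for the whole second after the job is handed in: The gripper still holds the grey block: it is pressed against the red stop with 5 to 15 N, at rest, upright within 0.08 rad and down on the bed within 4 mm, its middle within 7 mm of the bed's centre line, its long axis within 0.12 rad of the push direction; the plunger is up again (contact force between block and stop_pad between 5 and 15 N and z of block_center in the frame of fixture between 0.034 and 0.041 m and y of block_center in the frame of fixture between -0.007 and 0.007 m and angle between the x axis of block_center and the x axis of fixture, either way round below 0.12 rad and angle between block_center's own z axis and vertical below 0.08 rad and contact force between the fingers and block above 2 N and linear speed of block below 0.01 m/s and value of joint plunger below 0.003 m); the arm keeps its last pose, push and grip.
It fails at once if the red stop is driven to the end of its travel (value of joint stop_pad above 0.0193 m).
It fails at once if a bystander is moved by more than 25 mm (distance of any of socket, nut, hexkey, bolt_tray, oil_bottle, screwdriver, wrench from where it was at the start of the episode above 0.025 m).
It also fails if it takes over 54 s, if anything falls off the work surface, if the arm or the gripper's body presses on something with over 40 N, if the wrist force passes 120 N, or if a joint passes its speed limit or range.

## Working session

There is one attempt and no reset: what is moved stays moved. The work goes in short steps, Python scripts to look and compute and a shell command to move; the robot and the scene stay as the last step left them, time stands still between calls to the robot, and variables do not carry over. Pictures are saved under pics/ and viewed, about 8 in all and at most 12, crops included, and the job is handed in when it is done.

```bash
mkdir -p pics; cat > h.py <<'E'
import numpy as np, cv2
from scipy.spatial.transform import Rotation as Ro
from workcell import *
def toolT():
    s=get_state(); T=np.eye(4); T[:3,:3]=rot(s["ee_rot"]); T[:3,3]=s["ee_pos"]; return T
def rot(r): return Ro.from_euler("xyz",r,degrees=True).as_matrix()
def cam(name):
    m=camera_model(name); f=240/np.tan(np.radians(m["vertical_fov"])/2)
    if "hand_eye" in m: C=toolT()@np.array(m["hand_eye"])
    else:
        C=np.eye(4); R=np.array(m["R"]); C[:3,:3]=R.T; C[:3,3]=-R.T@np.array(m["t"])
    return f,m["cx"],m["cy"],C
def cloud(c,d):
    f,cx,cy,C=c; v,u=np.mgrid[:480,:640]
    P=np.stack([(u-cx)/f*d,(v-cy)/f*d,d],-1)@C[:3,:3].T+C[:3,3]
    P[d==0]=np.nan; return P
def shot(name,fn=None):
    c=cam(name); p,d=capture(name)
    if fn: cv2.imwrite("pics/"+fn,p[:,:,::-1])
    return p,cloud(c,d),c
E
python3 - <<'E'
from h import *
print(get_state())
for n in("scene","side"):
    p,P,c=shot(n,n+"1.png"); print(n,c[0],c[3][:3].round(2).tolist())
    for t in("block_center","plunger","stop_pad","fixture","socket","nut","hexkey"):
        for r in spotter.trace(t,n)[:4]:
            q=P[r["mask"]]; q=q[~np.isnan(q[:,0])]
            if len(q)==0: continue
            hi=q[q[:,2]>np.percentile(q[:,2],95)-4]
            print(t,round(r["conf"],2),np.array(r["rect"]).round(),"mean",q.mean(0).round(),"top",np.median(hi,0).round(), "col",p[r["mask"]].mean(0).round())
print(get_state()["clock"])
a=cv2.imread("pics/scene1.png");b=cv2.imread("pics/side1.png")
E
```

```text
{'clock': 0.0, 'joints': array([70.14162187, 36.05839745,  2.20014933, 86.99661553, -1.54594955,
       57.08495808, -1.14543771]), 'dq': array([-0.06691288,  0.13942187, -0.02718225, -0.04924927,  0.03592617,
        0.03069272,  0.03018952]), 'joint_torque': array([-2.80735367e-04, -5.63402689e+01,  1.22622382e+00, -1.93440217e+01,
        1.09253463e-02,  1.03165975e-02,  8.45908623e-07]), 'ee_pos': array([ 179.98229358, -623.86933536,  204.59081212]), 'ee_rot': array([-89.53034829,  89.88963787, 106.56094889]), 'wrist_force': array([0.13815568, 1.04033594, 0.04774882]), 'wrist_torque': array([-0.00437969, -0.02266312, -0.02478849]), 'finger_gap': 1.000803281957097}
scene 584.6427257798995 [[-0.5, 0.64, -0.58, 1297.06], [0.86, 0.38, -0.32, 410.59], [0.02, -0.67, -0.75, 1054.17]]
block_center 0.92 [315. 215. 343. 251.] mean [490.   5.  35.] top [484.   2.  50.] col [70. 66. 60.]
block_center 0.85 [315. 184. 340. 211.] mean [390. -52.  36.] top [385. -57.  50.] col [137.  72.  32.]
block_center 0.67 [320. 249. 341. 286.] mean [579.  64.  36.] top [573.  61.  50.] col [73. 41. 81.]
b
[... 1605 characters left out ...]
3. 111. 118.]
socket 0.53 [276. 199. 292. 223.] mean [700. -87.  36.] top [703. -89.  52.] col [114. 110. 102.]
socket 0.38 [426. 190. 488. 221.] mean [ 375. -460.    6.] top [ 374. -460.    8.] col [142. 137. 123.]
socket 0.34 [208. 237. 247. 258.] mean [732.  98.  10.] top [733.  94.  11.] col [70. 66. 57.]
nut 0.61 [244. 224. 261. 237.] mean [721.  13.  21.] top [724.   9.  26.] col [125.  93.  25.]
nut 0.57 [184. 301. 204. 316.] mean [570. 308.  87.] top [570. 308.  90.] col [182. 180. 165.]
nut 0.57 [380. 166. 424. 184.] mean [ 557. -472.   17.] top [ 539. -472.   26.] col [160.  47.  14.]
hexkey 0.73 [208. 239. 244. 256.] mean [737.  98.   9.] top [737.  94.  11.] col [81. 72. 51.]
0.8
```

```bash
python3 - <<'E'
from h import *
R=rot(get_state()["ee_rot"]); print("tool axes",R.round(3).T.tolist())
def rect(Q):
    (c,s,a)=cv2.minAreaRect(Q[:,:2].astype(np.float32)); return np.round(c,1),np.round(s,1),round(a,1)
for n in("scene","side"):
    p,P,c=shot(n)
    r=spotter.trace("block_center",n)[0]; q=P[cv2.dilate(r["mask"].astype(np.uint8),np.ones((3,3)))>0]; q=q[(q[:,2]>46)&(q[:,2]<58)]; print("block",rect(q),len(q))
    hsv=cv2.cvtColor(p,cv2.COLOR_RGB2HSV)
    box=(P[...,0]>440)&(P[...,0]<740)&(P[...,1]>-420)&(P[...,1]<-180)
    q=P[box&(P[...,2]>9)&(P[...,2]<17)]; print("bed",rect(q),len(q))
    q=P[box&(P[...,2]>57)&(P[...,2]<66)]; print("fence",rect(q),len(q))
    for r in spotter.trace("plunger",n)[:1]: pass
    q=P[(abs(P[...,0]-571)<40)&(abs(P[...,1]-308)<40)&(P[...,2]>82)]; print("plunger",rect(q),np.median(q[:,2]))
a=cv2.imread("pics/scene1.png");b=cv2.imread("pics/side1.png")
o=np.hstack([cv2.resize(a[150:380,140:470],None,fx=1.21,fy=1.6),cv2.resize(b[150:380,150:480],None,fx=1.21,fy=1.6)])
cv2.imwrite("pics/both.png",o);print(o.shape)
E
```

```text
tool axes [[0.0, -0.0, -1.0], [0.277, -0.961, 0.0], [-0.961, -0.277, -0.0]]
block (array([552.1, -97.1]), array([43.1, 59.8]), 66.4) 317
bed (array([ 572.1, -313.4]), array([193.6, 112. ]), 14.0) 1265
fence (array([ 656.7, -292.1]), array([ 18.1, 112.9]), 13.9) 233
plunger (array([569.9, 309.1]), array([32. , 33.6]), 35.2) 86.86113026654436
block (array([471. , 118.5]), array([60.9, 42.3]), 16.9) 409
bed (array([ 571.6, -315.3]), array([189.3, 115.9]), 14.2) 1282
fence (array([ 640.6, -296.7]), array([ 49.8, 111. ]), 13.9) 139
plunger (array([569.9, 307.6]), array([31.9, 32.9]), 11.4) 89.30038332469303
(368, 798, 3)
```

View pics/both.png

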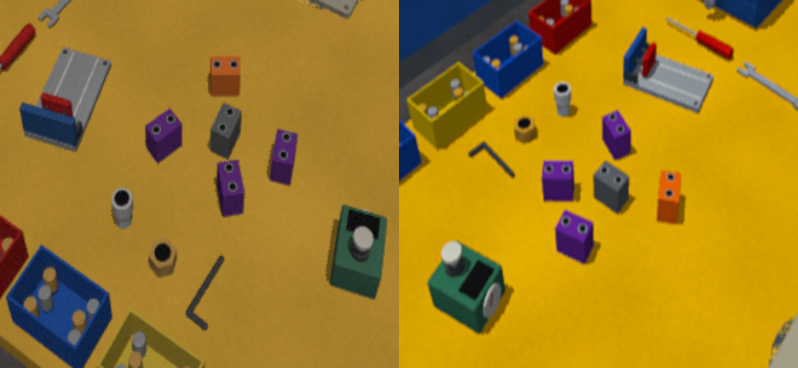

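```bash
python3 -m handwheel '[-1,0,-0.0193,-0.0307,0,-1,0,-0.0193,-0.0307,0,-1,0,-0.0193,-0.0307,0,-1,0,-0.0193,-0.0307,0,-1,0,-0.0193,-0.0307,0,-1,0,-0.0193,-0.0307,0,-1,0,-0.0193,-0.0307,0,-1,0,-0.0193,-0.0307,0,-1,0,-0.0193,-0.0307,0,-1,0,-0.0193,-0.0307,0,-1,0,-0.0193,-0.0307,0,-1,0,-0.0193,-0.0307,0,-1,0,-0.036,-0.01,0,-1,0,-0.036,-0.01,0,-1,0,-0.036,-0.01,0,-1,0,-0.036,-0.01,0,-1,0,-0.036,-0.01,0,-1,0,-0.036,-0.01,0]'
cat >> h.py <<'E'
def look(fn=None):
    p,P,c=shot("wrist",fn); return p,P,c
def grey(p,P,n,near):
    out=[]
    for r in spotter.trace("block_center",n):
        m=r["mask"]; q=P[m]; q=q[~np.isnan(q[:,0])]
        top=q[q[:,2]>np.percentile(q[:,2],90)-5]
        (ce,s,a)=cv2.minAreaRect(top[:,:2].astype(np.float32))
        if s[0]<s[1]: a-=90
        hsv=cv2.cvtColor(p,cv2.COLOR_RGB2HSV)[m]
        out.append((round(r["conf"],2),np.round(ce,1),np.round(s,1),round((a+90)%180-90,1),"z",np.median(top[:,2]).round(1),"sat",np.median(hsv[:,1])))
    return out
def err(x,y,z):
    T=toolT(); return (T[:3,:3].T@(np.array([x,y,z])-T[:3,3])).round(1)
E
python3 - <<'E'
from h import *
for n in("scene","side","wrist"):
    p,P,c=shot(n,n+"2.png")
    for g in grey(p,P,n,0): print(n,*g)
print("to plunger+60",err(570,308.3,150), get_state()["ee_pos"],toolT()[:3,:3].T.round(3).tolist())
E
```

```text
clock: 2.6
ee_pos: [484.8, -65.7, 201.2]
ee_rot: [103.2, 89.2, -61.8]
wrist_force: [0.5, -0.2, 0.6]
finger_gap: -0.001
scene 0.91 [471.1 120.4] [62.5 39. ] 16.3 z 49.2 sat 160.0
scene 0.84 [572.2  59.9] [63.7 40.4] 40.3 z 49.2 sat 160.0
scene 0.76 [553.8 -96.9] [43. 61.] -22.9 z 48.7 sat 161.0
scene 0.72 [384.2 -56.1] [44.2 59.2] -60.0 z 48.9 sat 204.0
scene 0.67 [482.4   1.9] [64.1 40.5] 4.8 z 48.6 sat 6.0
side 0.86 [470.9 117.6] [60.1 43.5] 17.6 z 51.4 sat 194.0
side 0.84 [384.3 -56.3] [39.7 61.9] -58.9 z 51.2 sat 255.0
side 0.83 [552.6 -98.1] [40.7 62.3] -21.6 z 51.2 sat 194.0
side 0.71 [571.1  58.4] [56.7 43.9] 39.2 z 51.6 sat 194.0
side 0.59 [483.5  -1.2] [60.6 44.3] 6.4 z 51.2 sat 27.5
wrist 0.95 [572.1  57.5] [60.3 40.4] 40.1 z 49.5 sat 120.0
wrist 0.92 [483.6  -1.4] [60.1 39.9] 4.3 z 49.6 sat 5.0
wrist 0.77 [553.  -99.6] [40.2 59.9] -22.0 z 49.7 sat 130.0
wrist 0.58 [470.7 117.1] [60.  40.8] 16.2 z 49.4 sat 127.0
wrist 0.57 [420.2 -54.2] [ 39.8 131.9] -15.9 z 49.7 sat 173.0
to plunger+60 [  46.4 -343.5 -178.8] [484.92450649 -68.85926432 201.09775199] [[0.007, -0.014, -1.0], [0.256, -0.966, 0.015], [-0.967, -0.257, -0.003]]
```

```bash
python3 -m handwheel '[-1,0.003,-0.0312,-0.0163,0,-1,0.003,-0.0312,-0.0163,0,-1,0.003,-0.0312,-0.0163,0,-1,0.003,-0.0312,-0.0163,0,-1,0.003,-0.0312,-0.0163,0,-1,0.003,-0.0312,-0.0163,0,-1,0.003,-0.0312,-0.0163,0,-1,0.003,-0.0312,-0.0163,0,-1,0.003,-0.0312,-0.0163,0,-1,0.003,-0.0312,-0.0163,0,-1,0.003,-0.0312,-0.0163,0,-1,0,0,0,0,-1,0,0,0,0]'
python3 - <<'E'
from h import *
p,P,c=shot("wrist","w3.png")
for r in spotter.trace("plunger","wrist")[:2]:
    q=P[r["mask"]]; print(r["conf"],np.nanmedian(q,0),np.nanmin(q,0),np.nanmax(q,0))
q=P[(abs(P[...,0]-570)<50)&(abs(P[...,1]-308)<50)&(P[...,2]>80)&(P[...,2]<94)]
print(len(q)); 
if len(q)>5: print(cv2.minAreaRect(q[:,:2].astype(np.float32)),np.median(q[:,2]))
print("plunger",err(570,308.3,88),get_state())
E
```

```text
clock: 3.98
ee_pos: [595.7, 289.5, 157.2]
ee_rot: [101.6, 88.4, -66.9]
wrist_force: [0.1, -1.5, -0.0]
finger_gap: -0.005
0.63 [571.89491136 307.08800392  87.58326533] [539.88166464 287.6074999   53.31677851] [605.15085149 325.5403744  188.87745755]
0.45 [495.32817199  13.56883626  41.59683827] [454.46214864 -22.14105677  -1.70538016] [515.40030975  22.58549133  52.7859971 ]
1683
((571.0311279296875, 306.9654235839844), (32.81123352050781, 33.281494140625), 29.27391242980957) 87.61599260364187
plunger [ 68.6 -25.6  21.1] {'clock': 4.0833, 'joints': array([ -30.50253753,   39.88356478,    2.21968192,   87.65885904,
          0.14968701,   52.64450638, -107.41350039]), 'dq': array([ 0.52601592, -1.21184136,  0.72848651,  1.30593499,  0.38897349,
        0.36074103, -0.10989171]), 'joint_torque': array([-4.97012269e-01, -5.80234551e+01,  1.26175135e+00, -1.87312317e+01,
        8.70235870e-02, -7.42791267e-02, -6.34438256e-03]), 'ee_pos': array([595.00379738, 289.12310634, 157.40987077]), 'ee_rot': array([101.19175889,  88.44902747, -67.33388696]), 'wrist_force': array([-0.228063  , -0.15304948, -0.32021173]), 'wrist_torque': array([0.00999953, 0.05810892, 0.00035417]), 'finger_gap': -0.0005686956376629974}
```

```bash
python3 -m handwheel '[-1,0.01,-0.012,0.0105,0,-1,0.02,-0.012,0.0105,0,-1,0.02,0,0,0,-1,0,0,0,0]'
python3 - <<'E'
from h import *
print("plunger",err(571,307.2,87.6),get_state()["ee_pos"])
E
```

```text
clock: 4.42
ee_pos: [574.1, 297.6, 107.9]
ee_rot: [108.2, 88.2, -61.1]
wrist_force: [-1.2, -1.2, -0.8]
finger_gap: -0.001
plunger [ 20.  -10.6   1.5] [574.13385352 297.5741333  107.88256368]
```

```bash
python3 -m handwheel '[-1,0.005,-0.01,0.001,0,-1,0.01,-0.002,0,0,-1,0.006,0,0,0,-1,0.006,0,0,0,-1,0.006,0,0,0,-1,0.006,0,0,0]'
python3 - <<'E'
from h import *
print("plunger",err(571,307.2,75.6),get_state()["ee_pos"],get_state()["wrist_force"])
E
```

```text
clock: 4.92
ee_pos: [576.4, 304.6, 70.3]
ee_rot: [119.5, 88.1, -50.3]
wrist_force: [0.7, -1.0, -0.1]
finger_gap: 0.008
plunger [-5.4 -3.4  4.7] [576.37175217 304.58950252  70.34274521] [ 0.65208927 -1.03796769 -0.13320451]
```

```bash
python3 - <<'E'
from h import *
p,P,c=shot("side","s4.png"); p2,P2,_=shot("wrist","w4.png")
print(get_state()["wrist_force"],get_state()["ee_pos"])
o=np.hstack([cv2.resize(p[200:400,80:280],(400,400)),cv2.resize(p2,(400,400))]);cv2.imwrite("pics/c4.png",o[:,:,::-1])
E
```

```text
[-0.64161596 -0.5619306   0.47618718] [575.41470639 304.02299612  69.4173063 ]
```

View pics/c4.png

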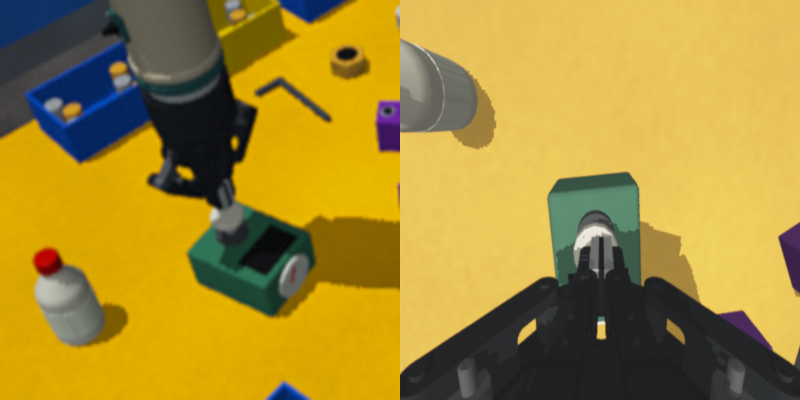

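```bash
python3 - <<'E'
from h import *
for n in("side","wrist","scene"):
    p,P,c=shot(n)
    hsv=cv2.cvtColor(p,cv2.COLOR_RGB2HSV)
    near=(abs(P[...,0]-571)<30)&(abs(P[...,1]-307)<30)&(P[...,2]>58)&(P[...,2]<120)
    w=near&(hsv[...,2]>130)&(hsv[...,1]<60); d=near&(hsv[...,2]<70)
    for k,m in(("white",w),("dark",d)):
        q=P[m]
        if len(q)>5: print(n,k,len(q),np.percentile(q,[2,50,98],axis=0).round(1).tolist())
    if n=="wrist": cv2.imwrite("pics/c5.png",cv2.resize(p[150:400,200:440],None,fx=2.4,fy=2.4)[:,:,::-1])
print(get_state()["ee_pos"],get_state()["wrist_force"])
E
```

```text
side white 28 [[570.2, 311.0, 88.0], [577.0, 316.8, 89.6], [583.6, 323.1, 93.0]]
side dark 182 [[542.6, 280.6, 58.1], [564.0, 310.5, 64.8], [576.9, 330.8, 119.3]]
wrist white 1198 [[564.9, 294.9, 84.6], [581.0, 313.9, 87.5], [587.0, 322.8, 99.5]]
wrist dark 953 [[579.2, 293.2, 58.8], [583.3, 306.0, 109.9], [586.4, 318.9, 119.7]]
scene white 35 [[570.6, 302.6, 84.5], [579.4, 315.4, 86.3], [584.8, 322.7, 90.6]]
scene dark 154 [[554.5, 291.5, 58.2], [579.3, 308.8, 62.9], [585.3, 323.5, 119.7]]
[576.11053767 304.8267972   70.76894985] [0.03097131 0.73535617 0.4043631 ]
```

View pics/c5.png

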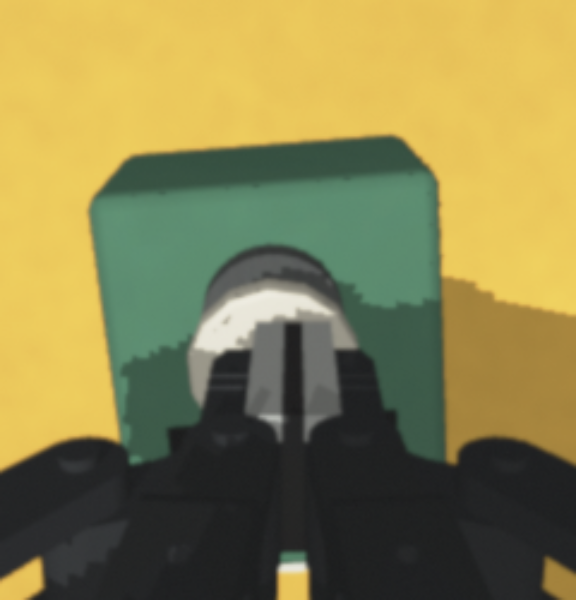

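```bash
python3 - <<'E'
from h import *
print(np.array(camera_model("wrist")["hand_eye"]).round(2).tolist())
T=toolT(); p,P,c=shot("wrist")
for (x,y) in [(272,320),(265,340),(265,380),(320,340),(320,380),(245,300),(300,290),(220,350),(230,370),(272,265),(200,220)]:
    u,v=int(200+x/2.4),int(150+y/2.4); X=P[v,u]; print((x,y),p[v,u],X.round(1),(T[:3,:3].T@(X-T[:3,3])).round(1))
print(T.round(3).tolist(),get_state()["wrist_force"],get_state()["joint_torque"].round(1))
E
```

```text
[[-0.0, -0.27, 0.96, -168.05], [1.0, -0.0, 0.0, 0.49], [0.0, 0.96, 0.27, -68.75], [0.0, 0.0, 0.0, 1.0]]
(272, 320) [139 137 127] [581.  309.6  87.7] [-17.   -3.3  -6. ]
(265, 340) [111 113 109] [585.2 311.7 107.6] [-36.8  -4.  -10.8]
(265, 380) [111 112 110] [585.1 311.6 122.8] [-52.   -3.6 -10.9]
(320, 340) [111 112 109] [587.  302.6 108.3] [-37.3   5.2 -10.9]
(320, 380) [111 113 110] [586.7 303.5 123.5] [-52.4   4.7 -11.1]
(245, 300) [236 234 223] [584.1 315.2  87.8] [-17.2  -8.3  -9.9]
(300, 290) [131 129 118] [587.2 305.   85.1] [-14.1   2.2 -11.2]
(220, 350) [230 227 215] [573.4 318.6  87.4] [-17.  -13.5  -0. ]
(230, 370) [34 35 37] [580.5 316.8 111.5] [-41.   -9.8  -7.1]
(272, 265) [92 94 93] [584.  309.9  62.9] [ 7.9 -3.8 -8.6]
(200, 220) [ 94 143 114] [589.6 327.1  55.9] [ 14.6 -20.  -17. ]
[[0.021, 0.177, -0.984, 576.111], [-0.026, -0.984, -0.178, 304.827], [-0.999, 0.03, -0.016, 70.769], [0.0, 0.0, 0.0, 1.0]] [0.66187938 0.74397088 0.04164596] [  0.  -59.4   1.7 -15.2   0.1  -0.    0. ]
```

```bash
python3 -m handwheel '[-1,0.006,-0.0035,0.0045,0,-1,0.004,0,0,0,-1,0.004,0,0,0]'
python3 - <<'E'
from h import *
print("plunger",err(571,307.2,75.6),get_state()["ee_pos"],get_state()["wrist_force"])
E
```

```text
clock: 5.47
ee_pos: [572.0, 308.4, 57.9]
ee_rot: [125.4, 88.0, -44.4]
wrist_force: [1.4, -2.4, 4.1]
finger_gap: 0.002
plunger [-17.6   1.5   0.8] [571.99179223 308.42516152  57.94687931] [ 1.38385335 -2.44581178  4.11003793]
```

```bash
python3 -m handwheel '[-1,0.006,0,0,0,-1,0.005,0,0,0,-1,0.003,0,0,0,-1,0.002,0,0,0]'
```

```text
clock: 5.8
ee_pos: [572.3, 308.4, 50.4]
ee_rot: [127.0, 88.0, -42.8]
wrist_force: [-4.2, -2.1, 9.3]
finger_gap: -0.001
```

```bash
python3 -m handwheel '[-1,0.006,0,0,0,-1,0.006,0,0,0,-1,0.006,0,0,0]'; python3 -m handwheel '[-1,0.006,0,0,0,-1,0.006,0,0,0,-1,0.006,0,0,0]'
```

```text
clock: 6.05
ee_pos: [572.8, 308.6, 49.8]
ee_rot: [131.3, 88.0, -38.5]
wrist_force: [-13.0, -5.7, 42.8]
finger_gap: -0.002
clock: 6.3
ee_pos: [572.8, 308.7, 49.8]
ee_rot: [136.2, 88.0, -33.6]
wrist_force: [-12.4, -4.9, 43.2]
finger_gap: 0.001
```

```bash
python3 -m handwheel '[-1,-0.02,0,0,0,-1,-0.03,0,0,0,1,-0.03,0,0,0,1,-0.03,0,0,0,1,-0.01,0,0,0,1,0,0,0,0]'
python3 - <<'E'
from h import *
p,P,c=shot("wrist","w6.png")
q=P[(abs(P[...,0]-571)<22)&(abs(P[...,1]-307)<22)&(P[...,2]>60)&(P[...,2]<94)]; print("plunger z",np.percentile(q[:,2],[10,50,90]))
T=toolT(); print(T.round(3).tolist(), np.degrees(np.arctan2(T[1,1],T[0,1])), err(483.5,-0.5,160),get_state()["wrist_force"],get_state()["clock"])
E
```

```text
clock: 6.8
ee_pos: [570.0, 311.3, 177.2]
ee_rot: [142.2, 87.8, -27.6]
wrist_force: [0.1, 0.9, 0.1]
finger_gap: 0.562
plunger z [85.74722202 87.52926542 88.42797041]
[[0.033, 0.176, -0.984, 569.827], [-0.018, -0.984, -0.177, 311.23], [-0.999, 0.024, -0.029, 176.275], [0.0, 0.0, 0.0, 1.0]] -79.84011724410122 [ 19.  291.2 140.6] [ 0.93234498 -0.54931749  0.47998824] 6.85
```

```bash
python3 -m handwheel '[1,0.001,0.0323,0.0156,0.011,1,0.001,0.0323,0.0156,0.011,1,0.001,0.0323,0.0156,0.011,1,0.001,0.0323,0.0156,0.011,1,0.001,0.0323,0.0156,0.011,1,0.001,0.0323,0.0156,0.011,1,0.001,0.0323,0.0156,0.011,1,0.001,0.0323,0.0156,0.011,1,0.001,0.0323,0.0156,0.011,1,0,0,0,0,1,0,0,0,0]'
python3 - <<'E'
from h import *
T=toolT(); p,P,c=shot("wrist","w7.png")
for g in grey(p,P,"wrist",0): print(*g)
print(T.round(3).tolist(), np.degrees(np.arctan2(T[1,1],T[0,1])), err(483.5,-0.5,50),get_state()["clock"])
E
```

```text
clock: 7.77
ee_pos: [452.4, -8.1, 149.1]
ee_rot: [95.5, 88.7, -80.0]
wrist_force: [-0.1, 1.1, 0.3]
finger_gap: 1.004
0.97 [572.1  57.5] [60.4 40.1] 39.9 z 49.5 sat 119.0
0.96 [552.9 -99.4] [40.4 60.2] -22.0 z 49.8 sat 135.0
0.89 [483.3  -1.3] [59.4 40. ] 4.3 z 49.7 sat 5.0
0.83 [384.8 -58.2] [41.1 60.1] -59.6 z 49.8 sat 177.0
0.73 [470.7 117.3] [60.1 40.5] 16.3 z 49.5 sat 129.0
[[0.004, 0.078, -0.997, 452.386], [-0.022, -0.997, -0.078, -8.107], [-1.0, 0.022, -0.002, 149.056], [0.0, 0.0, 0.0, 1.0]] -85.54494721983406 [ 99.2  -6.3 -30.9] 7.8667
```

View pics/w7.png

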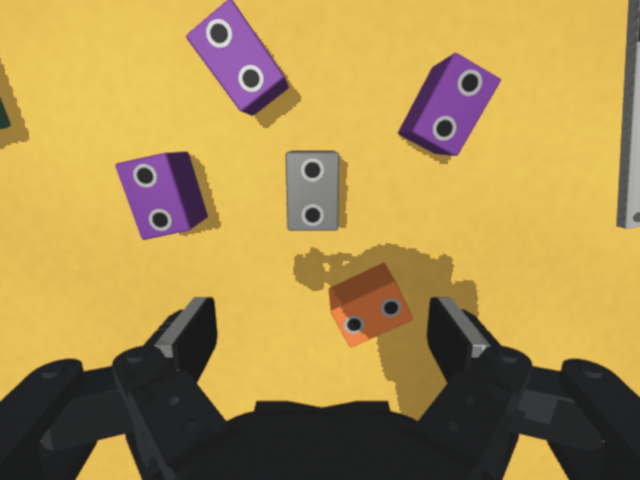

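```bash
python3 -m handwheel '[1,0,-0.004,-0.016,0,1,0.02,-0.002,-0.015,0,1,0.03,0,0,0,1,0.03,0,0,0,1,0.02,0,0,0,1,0,0,0,0,1,0,0,0,0]'
python3 - <<'E'
from h import *
T=toolT(); p,P,c=shot("wrist","w8.png"); s,S,_=shot("side")
for g in grey(p,P,"wrist",0): 
    if g[-1]<60: print(*g)
print(T.round(3).tolist(), np.degrees(np.arctan2(T[1,1],T[0,1])), err(483.4,-1,50),get_state()["clock"])
Q=(P-T[:3,3])@T[:3,:3]; m=(p.max(2)<140)&(P[...,2]>62)&(abs(Q[...,2])<20)&(abs(Q[...,1])<75)
q=Q[m]
for sgn in(1,-1):
    a=q[q[:,1]*sgn>0]; print(len(a),np.percentile(a,[1,50,99],axis=0).round(1).tolist())
o=np.hstack([cv2.resize(p,(400,300)),cv2.resize(s[180:330,240:440],(400,300))]);cv2.imwrite("pics/c8.png",o[:,:,::-1])
E
```

```text
clock: 8.45
ee_pos: [490.6, 12.1, 42.8]
ee_rot: [114.2, 88.9, -60.2]
wrist_force: [-0.0, 0.4, 0.3]
finger_gap: 1.0
0.56 [483.9  -1.4] [60.5 40.2] 4.5 z 49.8 sat 5.0
[[0.009, 0.098, -0.995, 490.57], [-0.016, -0.995, -0.098, 12.096], [-1.0, 0.017, -0.008, 42.751], [0.0, 0.0, 0.0, 1.0]] -84.39085221221627 [-5.4 11.6  9.2] 8.6
32525 [[-125.5, 0.8, -19.8], [-103.1, 43.3, -11.3], [-45.6, 71.9, 9.6]]
32377 [[-125.4, -70.9, -19.8], [-102.9, -42.2, -11.4], [-45.7, -0.9, 9.5]]
```

View pics/c8.png

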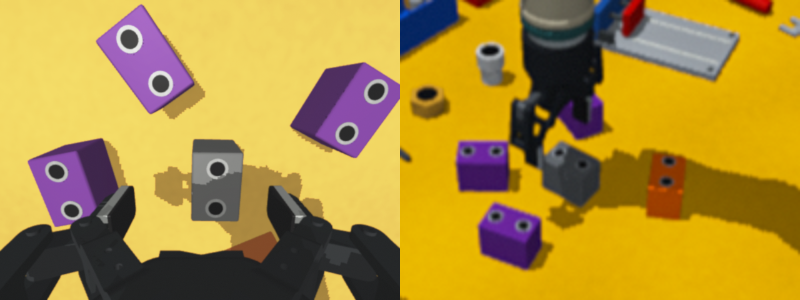

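```bash
python3 -m handwheel '[1,0,0.006,0.005,0,1,0,0.003,0.003,0.01,1,0,0,0,0,1,0,0,0,0]'
python3 - <<'E'
from h import *
T=toolT();print(T.round(3).tolist(), np.degrees(np.arctan2(T[1,1],T[0,1])), err(483.6,-1.2,-20),get_state()["clock"])
E
```

```text
clock: 8.93
ee_pos: [486.2, 0.5, 48.5]
ee_rot: [135.8, 88.5, -39.3]
wrist_force: [-0.0, 0.3, 1.4]
finger_gap: 0.999
[[0.02, 0.085, -0.996, 486.189], [-0.016, -0.996, -0.085, 0.533], [-1.0, 0.018, -0.018, 48.508], [0.0, 0.0, 0.0, 1.0]] -85.11930938374336 [68.5  0.3  4. ] 8.9333
```

```bash
python3 -m handwheel '[1,0.015,0,0.003,0,1,0.02,0,0.001,0,1,0.015,0,0,0,1,0.008,0,0,0,1,0,0,0,0,1,0,0,0,0]'
python3 - <<'E'
from h import *
T=toolT();print(T.round(3).tolist(), np.degrees(np.arctan2(T[1,1],T[0,1])), err(483.6,-1.2,-20),get_state()["clock"],get_state()["wrist_force"])
E
```

```text
clock: 9.43
ee_pos: [485.8, -2.2, -4.0]
ee_rot: [136.2, 88.5, -39.0]
wrist_force: [-0.1, 0.4, -0.4]
finger_gap: 1.005
[[0.021, 0.083, -0.996, 485.823], [-0.017, -0.996, -0.084, -2.23], [-1.0, 0.019, -0.019, -4.0], [0.0, 0.0, 0.0, 1.0]] -85.2162140350522 [15.9 -1.5  2.4] 9.4333 [-0.10414653  0.43407671 -0.39427013]
```

```bash
python3 -m handwheel '[1,0.008,-0.001,0.002,0,1,0.006,0,0,0,1,0,0,0,0,-1,0,0,0,0,-1,0,0,0,0,-1,0,0,0,0,-1,0,0,0,0,-1,0,0,0,0,-1,0,0,0,0,-1,0,0,0,0]' 40
python3 - <<'E'
from h import *
T=toolT();print(T.round(3).tolist(), np.degrees(np.arctan2(T[1,1],T[0,1])), get_state()["clock"],get_state()["wrist_force"])
p,P,c=shot("wrist","w9.png"); s,S,_=shot("side")
o=np.hstack([cv2.resize(p,(400,300)),cv2.resize(s[180:330,240:440],(400,300))]);cv2.imwrite("pics/c9.png",o[:,:,::-1])
E
```

```text
clock: 10.27
ee_pos: [486.3, -2.1, -10.5]
ee_rot: [138.2, 88.3, -37.1]
wrist_force: [0.3, -0.5, -1.2]
finger_gap: 0.464
[[0.024, 0.081, -0.996, 486.277], [-0.018, -0.997, -0.081, -2.053], [-1.0, 0.02, -0.023, -10.51], [0.0, 0.0, 0.0, 1.0]] -85.37412532576346 10.2667 [ 0.31301272 -0.50449278 -1.20229696]
```

View pics/c9.png

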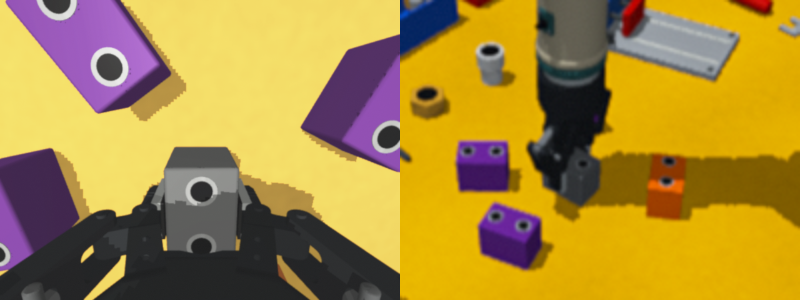

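```bash
python3 -m handwheel '[1,0,0,0,0,1,0,0,0,0,1,0,0,0,0,1,0.008,0,0.001,0,1,0.007,0,0.001,0,1,0.004,0,0,0,-1,0,0,0,0,-1,0,0,0,0,-1,0,0,0,0,-1,0,0,0,0,-1,0,0,0,0,-1,0,0,0,0,-1,0,0,0,0]' 60
python3 - <<'E'
from h import *
T=toolT();print(T.round(3).tolist(), np.degrees(np.arctan2(T[1,1],T[0,1])), get_state()["clock"],get_state()["wrist_force"])
E
```

```text
clock: 11.45
ee_pos: [485.2, 10.2, -24.9]
ee_rot: [170.2, 88.1, -4.5]
wrist_force: [-1.1, -0.8, -1.4]
finger_gap: 0.461
[[0.033, 0.092, -0.995, 485.192], [-0.003, -0.996, -0.093, 10.193], [-0.999, 0.006, -0.032, -24.93], [0.0, 0.0, 0.0, 1.0]] -84.69781413637594 11.45 [-1.12216213 -0.79115643 -1.42968207]
```

```bash
python3 -m handwheel '[-1,-0.02,0,0,0,-1,-0.03,0,0,0,-1,-0.03,0,0,0,-1,-0.03,0,0,0,-1,0,0.031,0.0035,-0.017,-1,0,0.031,0.0035,-0.017,-1,0,0.031,0.0035,-0.017,-1,0,0.031,0.0035,-0.017,-1,0,0.031,0.0035,-0.017,-1,0,0.031,0.0035,-0.017,-1,0,0.031,0.0035,-0.017,-1,0,0.031,0.0035,-0.017,-1,0,0.031,0.0035,-0.017,-1,0,0.031,0.0035,0,-1,0,0,0,0,-1,0,0,0,0]' 60
cat >> h.py <<'E'
def status():
    s=get_state();T=toolT(); print("pos",T[:3,3].round(1),"approach",T[:3,0].round(3),"yaw_y",np.degrees(np.arctan2(T[1,1],T[0,1])).round(1),"clk",s["clock"],"F",s["wrist_force"].round(1),"gap",round(s["finger_gap"],2)); return T
E
python3 - <<'E'
from h import *
T=status(); p,P,c=shot("wrist","w10.png"); s,S,_=shot("side")
for n,p_,P_ in(("wrist",p,P),("side",s,S)):
    box=(P_[...,0]>440)&(P_[...,0]<740)&(P_[...,1]>-440)&(P_[...,1]<-180)
    for nm,a,b in(("bed",9,17),("fence",57,66)):
        q=P_[box&(P_[...,2]>a)&(P_[...,2]<b)]; 
        if len(q)>20: print(n,nm,cv2.minAreaRect(q[:,:2].astype(np.float32)),len(q))
# white lines
hsv=cv2.cvtColor(p,cv2.COLOR_RGB2HSV)
m=(P[...,2]>8)&(P[...,2]<17)&(P[...,0]>440)&(P[...,1]<-180)&(hsv[...,2]>200)&(hsv[...,1]<60)
n,l,st,ce=cv2.connectedComponentsWithStats(m.astype(np.uint8))
for i in range(1,n):
    if st[i,4]>150:
        q=P[l==i][:,:2]; vx,vy,x0,y0=cv2.fitLine(q.astype(np.float32),cv2.DIST_L2,0,.01,.01).ravel(); print("line",st[i,4],x0,y0,np.degrees(np.arctan2(vy,vx)))
o=np.hstack([cv2.resize(p,(400,300)),cv2.resize(s[130:280,290:490],(400,300))]);cv2.imwrite("pics/c10.png",o[:,:,::-1])
E
```

```text
clock: 12.78
ee_pos: [495.2, -324.3, 87.0]
ee_rot: [148.8, 88.7, -17.3]
wrist_force: [0.1, 1.2, -1.4]
finger_gap: 0.457
pos [ 495.2 -324.3   87. ] approach [ 0.021 -0.006 -1.   ] yaw_y -76.1 clk 12.7833 F [ 0.1  1.2 -1.4] gap 0.46
wrist bed ((562.9959716796875, -318.617431640625), (171.5391845703125, 110.32637023925781), 14.194156646728516) 35716
side bed ((572.5120239257812, -316.0562744140625), (189.4776611328125, 117.5453109741211), 14.34724235534668) 1285
side fence ((640.1709594726562, -295.335205078125), (51.13963317871094, 108.26327514648438), 12.339448928833008) 129
line 6729 575.7665 -276.16217 18.158737
line 218 634.3863 -474.21664 0.42021838
line 1196 564.57745 -346.24564 14.220715
```

View pics/c10.png

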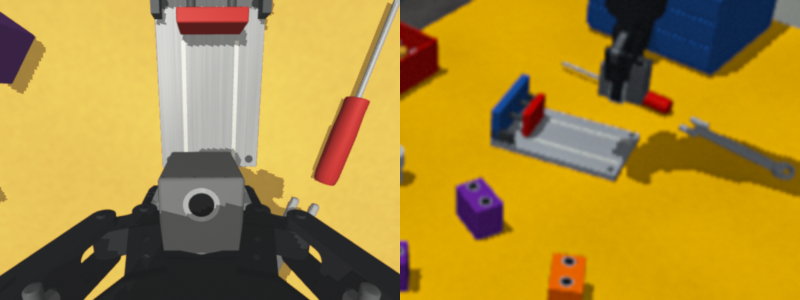

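```bash
cat >> h.py <<'E'
def meas(fn=None,yaw=14.2,off=-447.0):
    T=status(); p,P,c=shot("wrist",fn); Q=(P-T[:3,3])@T[:3,:3]
    u=np.array([np.cos(np.radians(yaw)),np.sin(np.radians(yaw))]); n=np.array([-u[1],u[0]])
    hsv=cv2.cvtColor(p,cv2.COLOR_RGB2HSV)
    g=(hsv[...,1]<40)&(hsv[...,2]>60)&(hsv[...,2]<170)&(abs(Q[...,1])<32)&(Q[...,0]<-45)&(Q[...,0]>-90)&(Q[...,2]>-45)&(Q[...,2]<5)
    q=Q[g]; zt=np.percentile(q[:,0],3); hist=np.histogram(q[:,0],bins=np.arange(-90,-44,3)); print("hist",dict(zip(hist[1][:-1].tolist(),hist[0].tolist())))
    m=cv2.morphologyEx(g.astype(np.uint8),cv2.MORPH_OPEN,np.ones((5,5)))>0
    q=Q[m]; med=np.median(q[q[:,2]>-28,0]); t=q[abs(q[:,0]-med)<2.5]; print("top plane",med,"world z",np.median(P[m&(abs(Q[...,0]-med)<2.5)][:,2]))
    for a in range(-34,-10,4):
        w=t[(t[:,2]>a)&(t[:,2]<a+4)]
        if len(w)>30: print("z",a,"y",np.percentile(w[:,1],[1,99]).round(1))
    fz=np.percentile(t[:,2],1); print("front edge tool z",fz)
    W=T[:3,:3]@np.array([med,np.percentile(t[:,1],[1,99]).mean(),fz])+T[:3,3]; print("front edge mid world",W.round(1),"lateral off",(n@W[:2]-off).round(1),"along",(u@W[:2]).round(1))
    r=(hsv[...,1]>150)&((hsv[...,0]<8)|(hsv[...,0]>172))&(P[...,2]>16)&(P[...,2]<57)&(abs(P[...,:2]@n-off)<35)
    a=P[r]; al=a[:,:2]@u; print("red",len(al))
    if len(al)>50:
        for lo,hi in((18,30),(30,42),(42,50)):
            k=(a[:,2]>lo)&(a[:,2]<hi)
            if k.sum()>20: print("pad face along at z",lo,np.percentile(al[k],[10,50]).round(1))
        k=(a[:,2]>50); 
        if k.sum()>20: print("pad top along",np.percentile(al[k],[3,97]).round(1),"lat",np.percentile(a[k][:,:2]@n-off,[2,98]).round(1))
E
python3 -c "
from h import *
meas()"
```

```text
pos [ 495.  -323.7   87.1] approach [ 0.02  -0.007 -1.   ] yaw_y -76.0 clk 12.8833 F [ 0.2  0.5 -1. ] gap 0.46
hist {-90: 0, -87: 0, -84: 0, -81: 78, -78: 12182, -75: 944, -72: 462, -69: 407, -66: 528, -63: 449, -60: 392, -57: 352, -54: 333, -51: 287, -48: 265}
top plane -76.43164384930114 world z 163.73109043801753
z -34 y [-16.6  17.9]
z -30 y [-18.2  19.3]
z -26 y [-18.7  19.9]
z -22 y [-18.9  20. ]
z -18 y [-19.1  20.2]
z -14 y [-18.7  20. ]
front edge tool z -29.894907302465192
front edge mid world [ 522.6 -316.5  164.1] lateral off 12.0 along 429.0
red 4665
pad face along at z 18 [521.5 521.7]
pad face along at z 30 [521.5 521.7]
pad face along at z 42 [521.5 521.7]
pad top along [521.7 532.7] lat [-27.8  28.2]
```

```bash
python3 -m handwheel '[-1,0,0.004,-0.02,0,-1,0.01,0.004,-0.025,0,-1,0.02,0.003,-0.015,0,-1,0.02,0,-0.005,0,-1,0.015,0,0,0,-1,0,0,0,0,-1,0,0,0,0]'; python3 -c "
from h import *
meas()"
```

```text
clock: 13.52
ee_pos: [567.0, -305.0, 23.1]
ee_rot: [156.2, 88.8, -8.8]
wrist_force: [-0.3, 0.6, -1.2]
finger_gap: 0.461
pos [ 567.  -305.    23.1] approach [ 0.02  -0.003 -1.   ] yaw_y -75.0 clk 13.5167 F [-0.3  0.6 -1.2] gap 0.46
hist {-90: 0, -87: 0, -84: 0, -81: 82, -78: 12010, -75: 1034, -72: 460, -69: 436, -66: 552, -63: 440, -60: 408, -57: 350, -54: 340, -51: 273, -48: 268}
top plane -76.4023726448446 world z 99.67529627127112
z -34 y [-16.1  18.1]
z -30 y [-18.4  19.6]
z -26 y [-18.7  19.8]
z -22 y [-18.9  20. ]
z -18 y [-19.  20.]
z -14 y [-18.7  19.8]
front edge tool z -29.8720970153569
front edge mid world [ 594.4 -297.6  100. ] lateral off 12.6 along 503.3
red 4683
pad face along at z 30 [533.8 533.8]
pad face along at z 42 [533.8 533.8]
pad top along [522.6 533.6] lat [-27.7  28.2]
```

```bash
python3 -m handwheel '[-1,0.004,0.006,0.006,0.008,-1,0.006,0.006,0.006,0.008,-1,0.004,0.003,0,0,-1,0,0,0,0,-1,0,0,0,0]'; python3 -c "
from h import *
meas()"
```

```text
clock: 13.98
ee_pos: [558.4, -325.9, 11.5]
ee_rot: [150.7, 88.7, -15.3]
wrist_force: [-0.6, -0.2, -0.7]
finger_gap: 0.462
pos [ 558.4 -325.9   11.5] approach [ 0.023 -0.006 -1.   ] yaw_y -76.1 clk 13.9833 F [-0.6 -0.2 -0.7] gap 0.46
hist {-90: 0, -87: 0, -84: 0, -81: 65, -78: 12076, -75: 1005, -72: 484, -69: 432, -66: 533, -63: 449, -60: 404, -57: 354, -54: 334, -51: 290, -48: 275}
top plane -76.40319750562733 world z 88.07246706123549
z -34 y [-16.1  17.8]
z -30 y [-18.6  19.6]
z -26 y [-18.8  19.9]
z -22 y [-18.9  20. ]
z -18 y [-19.   20.2]
z -14 y [-18.7  20. ]
front edge tool z -29.88886174377826
front edge mid world [ 585.8 -318.8   88.5] lateral off -5.8 along 489.7
red 5653
pad top along [522.5 533.1] lat [-27.9  28.1]
```

```bash
python3 -m handwheel '[-1,0.008,-0.003,0,0,-1,0.006,-0.001,0,0,-1,0.003,0,0,0,-1,0,0,0,0,-1,0,0,0,0]'; python3 -c "
from h import *
meas()"
```

```text
clock: 14.45
ee_pos: [558.1, -321.3, -7.1]
ee_rot: [152.1, 88.6, -13.9]
wrist_force: [-0.1, 0.3, -1.3]
finger_gap: 0.459
pos [ 558.1 -321.3   -7.1] approach [ 0.023 -0.006 -1.   ] yaw_y -76.1 clk 14.45 F [-0.1  0.3 -1.3] gap 0.46
hist {-90: 0, -87: 0, -84: 0, -81: 66, -78: 12082, -75: 1007, -72: 453, -69: 445, -66: 551, -63: 450, -60: 397, -57: 372, -54: 316, -51: 278, -48: 284}
top plane -76.40401914137286 world z 69.52948834892709
z -34 y [-17.3  17.5]
z -30 y [-18.5  19.7]
z -26 y [-18.7  19.9]
z -22 y [-18.9  20.1]
z -18 y [-19.   20.2]
z -14 y [-18.7  19.8]
front edge tool z -29.901753114381304
front edge mid world [ 585.5 -314.2   69.9] lateral off -1.2 along 490.5
red 7727
pad top along [522.5 533.1] lat [-27.8  28.2]
```

```bash
python3 -m handwheel '[-1,0.004,-0.0005,0,0,-1,0.003,0,0,0,-1,0.002,0,0,0,-1,0.001,0,0,0,-1,0,0,0,0]'; python3 -c "
from h import *
meas()"
```

```text
clock: 14.92
ee_pos: [559.2, -320.9, -14.2]
ee_rot: [147.9, 88.5, -18.1]
wrist_force: [0.2, 0.9, -2.3]
finger_gap: 0.461
pos [ 559.2 -320.9  -14.2] approach [ 0.024 -0.008 -1.   ] yaw_y -76.1 clk 14.9167 F [ 0.2  0.9 -2.3] gap 0.46
hist {-90: 0, -87: 0, -84: 0, -81: 68, -78: 12051, -75: 1000, -72: 467, -69: 442, -66: 534, -63: 464, -60: 387, -57: 365, -54: 336, -51: 295, -48: 264}
top plane -76.39455698199495 world z 62.38129665044826
z -34 y [-17.1  18.1]
z -30 y [-18.3  19.7]
z -26 y [-18.8  20. ]
z -22 y [-18.9  20. ]
z -18 y [-19.1  20. ]
z -14 y [-18.8  19.9]
front edge tool z -29.919078053649354
front edge mid world [ 586.5 -313.7   62.8] lateral off -0.9 along 491.6
red 8802
pad top along [522.5 533.1] lat [-27.8  28.2]
```

```bash
python3 -m handwheel '[-1,0,0,-0.006,0,-1,0,0,-0.008,0,-1,0,0,-0.006,0,-1,0,0,0,0,-1,0,0,0,0]'; python3 -c "
from h import *
meas()"
```

```text
clock: 15.38
ee_pos: [581.3, -315.5, -14.6]
ee_rot: [149.0, 88.5, -17.1]
wrist_force: [-2.9, -0.7, 1.8]
finger_gap: 0.463
pos [ 581.3 -315.5  -14.6] approach [ 0.025 -0.008 -1.   ] yaw_y -76.0 clk 15.3833 F [-2.9 -0.7  1.8] gap 0.46
hist {-90: 0, -87: 0, -84: 0, -81: 56, -78: 12046, -75: 1031, -72: 466, -69: 447, -66: 540, -63: 456, -60: 404, -57: 345, -54: 334, -51: 297, -48: 262}
top plane -76.39788707292908 world z 62.02984226532969
z -34 y [-15.7  17.8]
z -30 y [-18.4  19.6]
z -26 y [-18.7  19.9]
z -22 y [-18.8  20.1]
z -18 y [-19.1  20.2]
z -14 y [-18.7  19.8]
front edge tool z -29.85913147400696
front edge mid world [ 608.5 -308.3   62.5] lateral off -1.1 along 514.3
red 9634
pad face along at z 18 [533.7 533.8]
pad face along at z 30 [533.7 533.8]
pad face along at z 42 [533.7 533.8]
pad top along [522.7 533.8] lat [-27.7  28.1]
```

```bash
python3 -m handwheel '[-1,0,0,-0.004,0,-1,0,0,-0.004,0,-1,0,0,-0.003,0,-1,0,0,0,0,-1,0,0,0,0]'; python3 -c "
from h import *
meas()"
```

```text
clock: 15.85
ee_pos: [590.5, -313.7, -14.6]
ee_rot: [143.0, 88.7, -23.1]
wrist_force: [-3.1, -0.1, 1.2]
finger_gap: 0.461
pos [ 590.5 -313.7  -14.6] approach [ 0.021 -0.009 -1.   ] yaw_y -76.1 clk 15.85 F [-3.1 -0.1  1.2] gap 0.46
hist {-90: 0, -87: 0, -84: 0, -81: 72, -78: 12042, -75: 995, -72: 467, -69: 286, -66: 158, -63: 87, -60: 82, -57: 95, -54: 413, -51: 53, -48: 20}
top plane -76.40370899411518 world z 62.01689799968506
z -34 y [-17.   17.6]
z -30 y [-18.3  19.7]
z -26 y [-18.8  19.9]
z -22 y [-18.9  20.1]
z -18 y [-18.9  20. ]
z -14 y [-18.7  19.9]
front edge tool z -29.864064791270582
front edge mid world [ 618.1 -306.4   62.4] lateral off -1.6 along 524.0
red 10213
pad face along at z 18 [535.9 536. ]
pad face along at z 30 [535.8 536. ]
pad face along at z 42 [535.8 536. ]
pad top along [525. 536.] lat [-27.8  28.1]
```

```bash
python3 -m handwheel '[-1,0,-0.0005,-0.004,0,-1,0,-0.0005,-0.004,0,-1,0,0,-0.001,0,-1,0,0,0,0,-1,0,0,0,0]'; python3 -c "
from h import *
meas()"
```

```text
clock: 16.32
ee_pos: [591.8, -313.4, -14.3]
ee_rot: [106.0, 89.2, -60.2]
wrist_force: [-2.6, -0.1, 1.0]
finger_gap: 0.46
pos [ 591.8 -313.4  -14.3] approach [ 0.007 -0.012 -1.   ] yaw_y -76.2 clk 16.3167 F [-2.6 -0.1  1. ] gap 0.46
hist {-90: 0, -87: 0, -84: 0, -81: 64, -78: 12114, -75: 1005, -72: 470, -69: 228, -66: 152, -63: 96, -60: 74, -57: 127, -54: 379, -51: 34, -48: 17}
top plane -76.42403112012899 world z 62.16745404028253
z -34 y [-16.2  18.2]
z -30 y [-18.3  19.6]
z -26 y [-18.7  19.9]
z -22 y [-18.8  20. ]
z -18 y [-18.9  20.2]
z -14 y [-18.8  19.8]
front edge tool z -29.818206557333568
front edge mid world [ 620.4 -305.9   62.3] lateral off -1.7 along 526.4
red 10419
pad face along at z 18 [538.1 538.2]
pad face along at z 30 [538.1 538.2]
pad face along at z 42 [538.  538.2]
pad top along [527.3 538.3] lat [-27.8  28.2]
```

```bash
python3 -m handwheel '[-1,0,-0.0005,-0.005,0,-1,0,-0.0005,-0.005,0,-1,0,0,-0.005,0]'; python3 -c "
from h import *
meas()
status()"
```

```text
clock: 16.62
ee_pos: [594.7, -312.7, -13.9]
ee_rot: [35.6, 88.7, -130.7]
wrist_force: [-16.3, 0.5, 15.9]
finger_gap: 0.458
pos [ 594.7 -312.7  -13.9] approach [-0.015 -0.017 -1.   ] yaw_y -76.4 clk 16.6167 F [-16.3   0.5  15.9] gap 0.46
hist {-90: 0, -87: 0, -84: 0, -81: 68, -78: 12245, -75: 931, -72: 467, -69: 172, -66: 147, -63: 95, -60: 72, -57: 236, -54: 255, -51: 24, -48: 18}
top plane -76.46799113783037 world z 62.29926795523858
z -34 y [-15.1  17. ]
z -30 y [-18.3  19.5]
z -26 y [-18.8  19.8]
z -22 y [-18.8  19.9]
z -18 y [-18.8  20. ]
z -14 y [-18.7  19.9]
front edge tool z -29.758900038710305
front edge mid world [ 624.9 -305.    62. ] lateral off -1.9 along 531.0
red 10780
pad face along at z 18 [542.4 542.5]
pad face along at z 30 [542.3 542.5]
pad face along at z 42 [542.3 542.5]
pad top along [531.6 542.6] lat [-27.8  28.2]
pos [ 595.1 -312.6  -13.9] approach [-0.015 -0.018 -1.   ] yaw_y -76.3 clk 16.6667 F [-14.1  -0.9  11.9] gap 0.46
```

```bash
python3 - <<'E'
from h import *
for i in range(4): capture("wrist"); capture("side")
T=status();p,P,c=shot("wrist","fin.png")
u=np.array([np.cos(np.radians(14.2)),np.sin(np.radians(14.2))]); n=np.array([-u[1],u[0]])
Q=(P-T[:3,3])@T[:3,:3]; hsv=cv2.cvtColor(p,cv2.COLOR_RGB2HSV)
m=(hsv[...,1]<40)&(hsv[...,2]>60)&(abs(Q[...,1])<17)&(abs(Q[...,0]+76.4)<3)&(Q[...,2]>-28)&(Q[...,2]<0)
q=P[m]; N=np.linalg.svd(q-q.mean(0),full_matrices=False)[2][2]; print("block normal",N.round(3),"z",q[:,2].mean())
meas(); s,S,_=shot("side")
o=np.hstack([cv2.resize(p,(400,300)),cv2.resize(s[130:280,290:490],(400,300))]);cv2.imwrite("pics/c11.png",o[:,:,::-1])
for nme,PP,pp in(("side",S,s),):
    for r in spotter.trace("plunger","side")[:1]: print("plunger z",np.nanmedian(PP[r["mask"]],0))
E
```

```text
pos [ 595.2 -312.6  -13.9] approach [-0.013 -0.017 -1.   ] yaw_y -76.3 clk 17.0667 F [-13.1  -0.4  11.7] gap 0.46
block normal [0.038 0.022 0.999] z 62.32758624888823
pos [ 595.2 -312.6  -13.9] approach [-0.013 -0.017 -1.   ] yaw_y -76.3 clk 17.1167 F [-13.   -0.9  12.4] gap 0.46
hist {-90: 0, -87: 0, -84: 0, -81: 93, -78: 12173, -75: 968, -72: 465, -69: 181, -66: 147, -63: 93, -60: 67, -57: 221, -54: 278, -51: 30, -48: 16}
top plane -76.46466943727377 world z 62.29799597308917
z -34 y [-16.   17.6]
z -30 y [-18.3  19.5]
z -26 y [-18.8  19.9]
z -22 y [-19.  20.]
z -18 y [-19.   20.1]
z -14 y [-18.8  19.9]
front edge tool z -29.744712750703105
front edge mid world [ 625.2 -304.8   62. ] lateral off -1.9 along 531.3
red 10753
pad face along at z 18 [542.7 542.9]
pad face along at z 30 [542.7 542.9]
pad face along at z 42 [542.7 543. ]
pad top along [531.9 543. ] lat [-27.7  28.1]
plunger z [567.44619726 308.77685634  88.83090299]
```

View pics/c11.png

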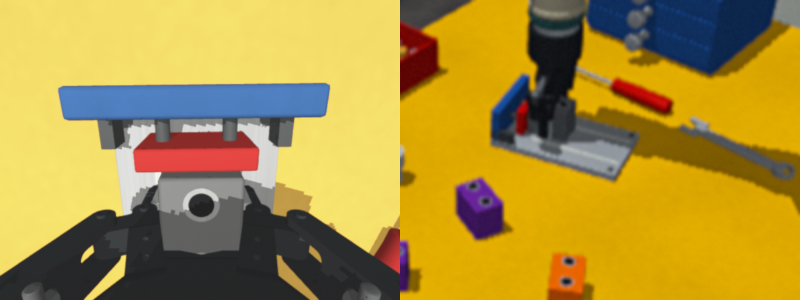

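```bash
python3 -c "
from h import *
print(finish_job()); status()"
```

```text
the job is handed in; nothing more can be done
None
the job is handed in; nothing more can be done
```

I pressed the plunger to its stop with the red stop untouched. I then set the grey block on the bed and handed in with the gripper still pressing it against the red stop. `finish_job` gave no verdict.

**Last checks, at about 17 s on the clock, all inside the limits:**

| Check | Measured | Limit |
|---|---|---|
| Red pad travel | about 9.4 mm, so about 9.4 N, steady over 0.5 s | 5 to 15 N, under 19.3 mm |
| Block centre above the fixture underside | about 37 mm | 34 to 41 mm |
| Distance from the centre line (block front edge) | about 2 mm | 7 mm |
| Yaw error | about 0.5° (0.01 rad), judged from the tool | 0.12 rad |
| Block tilt | about 0.04 rad | 0.08 rad |
| Plunger | back up at about 88 mm | within 3 mm of its 88 mm rest height |

**What disagreed or went unexpectedly:**
- **Tool point:** the real fingertips end about 26 mm behind the reported TCP. My first plunger press stopped short in the air, so I found contact by force and placed the grasp from the measured offset.
- **Plunger press:** the press reached about 43 N at the stop. It was with the fingertips, which I take not to count under the 40 N limit on the arm and gripper body, but I could not confirm that.
- **Regrasp:** while I regripped the block lower, the tool moved about 12 mm sideways. I corrected this over the fixture.
- **Wrist force:** it reads about 13 N along the push, more than the pad travel implies. I put the difference down to friction with the bed.
- **Bystanders:** I did not measure their final positions. None looked disturbed in the pictures I viewed.

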